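Hang the crane saddle on the toy garage rail and pin it through both eyes

TASK

Pick up the wooden hanger and hook it over the toy garage's rail near the rail end that is farther from the dark mark, with its eye on the bracket's side of the rail, then slide it along the rail, seated all the way, until its eye stands over the eye of the fixed bracket at the mark. Then take the square-headed pin out of its stand, thread it down through the hanger's eye and on through the bracket's eye, and finish still holding the pin by its head, at rest: its tip poking out well below the bracket's eye but off the shelf, its head clear above the hanger so that only the gripper carries it, and the hanger still seated at the mark. Leave the jar, the dumper and the little car where they are.

Things in the scene. Friction and masses are not known exactly. Their poses are not given: they have to be found in the camera images.
- garage: Fixed open wooden toy garage. Origin on the shelf below the middle of its rail; y along the rail, -x its front (robot side). Rail: wooden bar 16 mm wide (x), 20 mm tall, top at 120 mm, y = -140 to +140 mm, on end posts (y = +-130 mm) as wide as the rail. The parking deck behind it starts at x = 50 mm, highest edge 117 mm. Its place and yaw vary.
- bracket: Fixed wooden bracket in front of the rail, up to 70 mm either side of the rail's middle. Origin on the shelf straight below its vertical eye; axes parallel to the garage's. Eye plate 30 by 32 mm, 16 mm thick, from 44 to 60 mm above the shelf, open below down to the shelf. Its foot stands behind the eye (x = 15 to 35 mm, 60 mm high).
- lower_eye (a point): Centre of the mouth of the bracket's eye, at its top face 60 mm above the shelf. Vertical round through hole 15 mm in diameter, 16 mm long, with a 2.5 mm chamfer. 42 mm in front of the rail's middle line.
- mark (a point): The dark mark on the rail: middle of the rail's top face, at the bracket's place (42 mm behind the lower eye in x, 60 mm above it). Axes as the garage: y along the rail. The hanger is at the mark when hanger_seat lies here.
- hanger: Loose wooden U saddle (about 0.2 kg), starts standing on its legs. Origin on its underside, mid-slot. 70 mm long (y); slot 22 mm wide (x: 3 mm play each way on the rail), 40 mm deep; legs x = -19..-11 and 11..27 mm; bridge 40..52 mm high; grip block on top 20 (x) by 24 (y) mm, 52..94 mm high. Ear with the eye out to x = -57 mm, 24..40 mm high; -x faces the garage's front when hooked on.
- hanger_grip (a point): Middle of the hanger's grip block where it is best grasped, 76 mm above the hanger's underside, 18 mm below the block's top; gripping along the hanger's y (24 mm wide) or x (20 mm).
- hanger_seat (a point): Underside of the hanger's bridge, middle of the slot, 40 mm above the hanger's underside: it lies on the rail's top face when the hanger is hooked on. The hanger then rests flat and slides with some friction.
- upper_eye (a point): Centre of the mouth of the hanger's eye, at the ear's top face, 42 mm to the hanger's -x and level with hanger_seat. Vertical round through hole 15 mm in diameter, 16 mm long, 2.5 mm chamfer.
- stand: Fixed dark wooden block 70 by 70 by 45 mm in which the pin starts upright, to the other side. Origin on the shelf below its middle; the hole is 14 mm wide and 40 mm deep.
- pin_head (a point): Centre of the pin's square head, 22 by 22 mm and 42 mm tall; axes: z up along the pin, x and y square to the head's faces. The head's underside is 21 mm below this point. When threading, gripping along the rail's direction keeps the fingers clear of the hanger's grip block.
- pin_tip (a point): Lower end of the pin, 131 mm below pin_head. Round wooden shank 12 mm in diameter, 110 mm long below the head, tapering to 7 mm in the last 5 mm. The pin weighs about 60 g.
- jar: Bystander: glass jar with screw lid, 72 mm diameter, 102 mm tall; origin under its centre.
- dumper: Bystander: orange die-cast dumper, 115 by 52 mm, 62 mm tall; origin under its centre.
- car: Bystander: small wooden car, 70 by 46 mm, 43 mm tall; origin under its centre.
- pin: The loose pin as a whole: square head on top, round shank below; origin at its tip, z up along it.
Things that resemble listed ones, but are neither listed nor needed, are in the scene too. Leave any blue look-alike of the hanger alone. Leave any red look-alike of the pin alone.

How it is judged:
On the way, in this order (a step that is already met when the one before it is completed fails the run):
1. the hanger is hooked over the rail, seated, at least 50 mm from the mark (x of hanger_seat in the frame of mark between -0.006 and 0.006 m and z of hanger_seat in the frame of mark between -0.003 and 0.003 m and angle between hanger's own z axis and vertical below 0.1 rad and angle between the y axis of hanger and the y axis of mark, either way round below 0.2 rad and (y of hanger_seat in the frame of mark above 0.05 m or y of hanger_seat in the frame of mark below -0.05 m)), for 0.2 s.
2. the hanger slides along the rail, still seated, 15 to 45 mm before the mark (x of hanger_seat in the frame of mark between -0.006 and 0.006 m and z of hanger_seat in the frame of mark between -0.003 and 0.003 m and angle between hanger's own z axis and vertical below 0.1 rad and angle between the y axis of hanger and the y axis of mark, either way round below 0.2 rad and (y of hanger_seat in the frame of mark between 0.015 and 0.045 m or y of hanger_seat in the frame of mark between -0.045 and -0.015 m)), for 0.05 s.
3. the hanger is seated within 6 mm of the mark (x of hanger_seat in the frame of mark between -0.006 and 0.006 m and z of hanger_seat in the frame of mark between -0.003 and 0.003 m and angle between hanger's own z axis and vertical below 0.1 rad and angle between the y axis of hanger and the y axis of mark, either way round below 0.2 rad and y of hanger_seat in the frame of mark between -0.006 and 0.006 m), for 0.3 s.
4. the pin's tip has come through the hanger's eye and is not yet in the bracket's (z of pin_tip in the frame of lower_eye between 0.002 and 0.042 m and z of pin_tip in the frame of upper_eye between -0.08 and -0.017 m and horizontal distance between pin_tip and upper_eye below 0.01 m), for 0.05 s.
At the end, for the whole second after the job is handed in: Hanger seated on the rail within 6 mm of the mark; pin upright through both eyes, tip 20 to 46 mm below the top of the bracket eye and within 6 mm of its axis, head 2.5 mm or more clear of the hanger, gripped, at rest, off the shelf; bystanders within 30 mm of their starts (all of step 3 and z of pin_tip in the frame of lower_eye between -0.046 and -0.02 m and horizontal distance between pin_tip and lower_eye below 0.006 m and horizontal distance between pin_head and upper_eye below 0.012 m and z of pin_head in the frame of upper_eye above 0.0235 m and angle between pin_tip's own z axis and vertical below 0.1 rad and contact force between the fingers and pin above 1 N and linear speed of each of pin, hanger below 0.02 m/s and not (distance of any of jar, dumper, car from where it was at the start of the episode above 0.03 m)); the arm keeps its last pose, push and grip.
It fails at once if the jar, the dumper or the little car is moved by more than 30 mm (distance of any of jar, dumper, car from where it was at the start of the episode above 0.03 m).
It also fails if it takes over 72 s, if anything falls off the work surface, if the arm or the gripper's body presses on something with over 40 N, if the wrist force passes 120 N, or if a joint passes its speed limit or range.

ROBOT

A 6-joint arm with a two-finger parallel gripper is mounted at the origin on the work surface. World frame = base frame: x ahead of the robot, y to its left, z up, the work surface at z = 0. Lengths are in m, angles in rad, forces in N, time in s.
With the tool pointing down it reaches from about 0.3 to 0.825 m from the base axis. Payload 5.4 kg.
Tool frame: the origin (TCP) lies between the finger pads; the fingertips stand 14 mm ahead of it and the grasp point (between the pads) lies 5 mm behind it; x points along the fingers, y is the direction in which the jaws open and shut, and the axes are right-handed (so a half turn about x gives the same grasp; the last joint's range is limited). The gripper opens to 92 mm and grips with 3 to 60 N. Pads are 20 mm wide; open, the fingers measure 128 mm over their backs; the gripper's body (75 mm by 189 mm) begins 69 mm behind the grasp point.
Start: joints at [0.966, 0.158, 1.597, -0, 1.386, -0.21], TCP at [0.221, 0.531, 0.229] pointing down, gripper open.
Joint ranges: [-2.91, 2.91], [-0.94, 2.29], [0.18, 2.7], [-1.29, 4.43], [0.17, 2.64], [-3, 3]. Speed limits (rad/s): [2.57, 2.57, 3.14, 3.14, 3.14, 3.14].

INTERFACE

Orientations are given as a unit quaternion [w, x, y, z].
In Python, from rig import env gives the robot as it stands.
- The arm moves only by the tool servo_tool, never from a script. Its argument "plan" is one flat list of numbers, 4 for each row, row after row: the shift along the tool's x, y, z in mm, then the turn about the tool's x in rad. A call has 1 to 10 rows; each row is the pose to reach, as a shift and turn from the pose commanded when the call began, along the tool's axes at that moment; what a row does not reach only later rows make up. A row lasts 1/10 s, in which the tool goes at most 50 mm and 8.59 degrees, less where a joint would pass 70% of its speed; a pose out of reach is approached as far as the arm can. A call with a gripper value outside its range is refused whole. "claw" is the closure, from -1 (fully open) to 1 (shut), set as the call begins (left out, the last holds). The fingers move at their own pace and stop on an object; the grip force is fixed at half the most. Time passes only in rows, so rows that repeat a pose let the fingers close. It gives the time, the measured TCP pose, the force and the opening at its end, in the units of the state.
- env.observe(): the state, without advancing time (a new reading comes with each control period).
- env.grab_frame(name): name is "scene" or "top"; returns the picture (420x560x3 uint8, blue, green, red); there is no depth.
- env.camera_model(name): a dict with "mtx" (3x3 intrinsics, pixels), "k1" (the pictures are not rectified: a ray, as slopes to the right and down, at radius r is drawn at 1 + k1 r^2 times it, then the intrinsics apply), "R" (3x3) and "t" (3): a world point X has camera coordinates R X + t. Camera axes: x right, y down, z forward; pixel columns grow to the right and rows downward; lengths in m; the calibration is good to about 2 mm. A picture is of the moment at which its call begins. camera_model takes no time and is no camera call.
- env.close_job(): hands the job in, once; it reports no verdict.
The state is a dict: "time": time; "joint_pos": joint angles; "joint_velocities": joint speeds; "tau": joint torques, N m; "eef_pos": TCP position; "tcp_rot": TCP orientation; "wrist_force": force on the tool from outside, world axes, zero at the start; "ft_torque": the same for the moment, N m; "gripper_width": finger opening in m.
Only numpy, scipy, OpenCV 4.12 (cv2) and the standard library are available. Lean on these libraries where they do the work, as an engineer would, in place of code of your own. Each camera call takes 0.05 s, during which the arm holds its last target. There are 200 camera calls.

## Working session

There is one attempt and no reset: what is moved stays moved. The work goes in short steps, Python scripts to look and compute and a tool call to move; the robot and the scene stay as the last step left them, time stands still between calls to the robot, and variables do not carry over. Pictures are saved under pics/ and viewed, about 8 in all and at most 12, crops included, and the job is handed in when it is done.

Besides the shell and the picture viewer there is one more tool, called after "Request:" as name(argument=value, ...), one argument or row to a line, values as JSON. servo_tool: Moves the arm, as the interface text tells. Its arguments: {"type":"object","properties":{"plan":{"type":"array"},"claw":{"type":"number"}},"required":["plan"]}

```bash
ls; mkdir -p pics; cat > h.py <<'E'
import numpy as np, cv2
from rig import env
def ray(n,uv):
    c=env.camera_model(n);K=np.array(c["mtx"]);R=np.array(c["R"]);t=np.array(c["t"])
    d=np.array([(uv[0]-K[0,2])/K[0,0],(uv[1]-K[1,2])/K[1,1]]);s=d.copy()
    for _ in range(20): s=d/(1+c["k1"]*(s@s))
    return -R.T@t, R.T@np.array([s[0],s[1],1])
def onz(n,uv,z):
    o,d=ray(n,uv); return o+d*(z-o[2])/d[2]
def two(a,b):
    (o1,d1),(o2,d2)=ray("scene",a),ray("top",b)
    s=np.linalg.lstsq(np.c_[d1,-d2],o2-o1,rcond=None)[0]
    p,q=o1+d1*s[0],o2+d2*s[1]; return (p+q)/2,np.linalg.norm(p-q)
def proj(n,X):
    c=env.camera_model(n);p=np.array(c["R"])@X+np.array(c["t"]);s=p[:2]/p[2]
    s=s*(1+c["k1"]*(s@s));K=np.array(c["mtx"]);return s*[K[0,0],K[1,1]]+K[:2,2]
E
python3 - <<'E'
from h import *
for n in("scene","top"):
    cv2.imwrite(f"pics/{n}0.png",env.grab_frame(n)); print(n,ray(n,(280,210)),env.camera_model(n)["k1"],np.array(env.camera_model(n)["mtx"])[0,0])
print(env.observe())
E
```

```text
pics
scene (array([ 1.28971292, -0.26395547,  1.03162005]), array([-0.61132059,  0.2276132 , -0.75803314])) -0.07784428242795795 532.9569393115559
top (array([0.44713108, 0.01381971, 1.18305289]), array([ 0.08464961, -0.00824434, -0.99641845])) -0.03794464425507262 462.7436666762925
{'time': 0.1, 'joint_pos': array([ 9.65883110e-01,  1.58980633e-01,  1.59807179e+00,  1.38994732e-06,
        1.38619388e+00, -2.10072129e-01]), 'joint_velocities': array([ 0.00192464, -0.00051297, -0.00215345,  0.0002057 , -0.00167574,
       -0.00232119]), 'tau': array([ 4.98017448e-05, -3.86506498e+01, -3.22958779e+01,  7.03009567e-02,
        3.39512620e-02, -2.68791428e-05]), 'eef_pos': array([0.22087844, 0.53031341, 0.22773767]), 'tcp_rot': array([ 0.69313938,  0.13815582,  0.69360367, -0.139229  ]), 'wrist_force': array([ 0.97628364, -0.10056306,  0.461303  ]), 'ft_torque': array([-0.02547186, -0.02714207, -0.00189856]), 'gripper_width': 0.09185963007051827}
```

View pics/scene0.png

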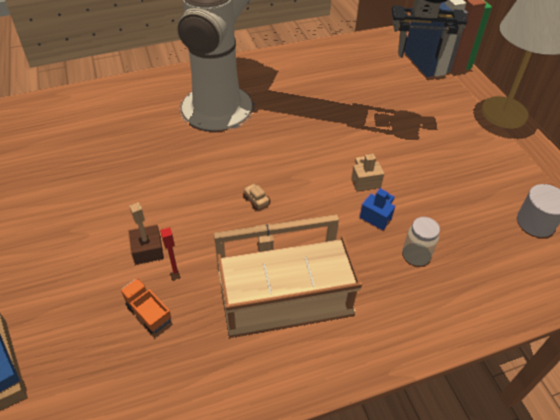

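View pics/top0.png

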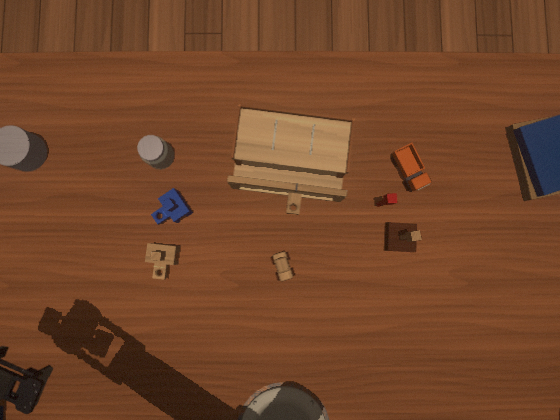

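The wooden objects are the tan hanger at top (160,260) and the tan-headed pin in the dark stand at top (403,237). Their look-alikes are the blue one at (172,207) and the red one at (388,200), both excluded by colour. The rail runs (230,182) to (346,196) with the mark near (295,187), so the far end is the left one (+y). I'll confirm this in an enlarged crop.

```bash
python3 - <<'E'
from h import *
t=cv2.imread("pics/top0.png");s=cv2.imread("pics/scene0.png")
def crop(i,x,y,w,h,W,H): return cv2.resize(i[y:y+h,x:x+w],(W,H),interpolation=cv2.INTER_CUBIC)
# row1: hanger top 50x50 x6=300 ; stand top 50x50 ->300 ; row2: rail top 130x50 -> 780x300
a=crop(t,135,235,50,50,300,300);b=crop(t,380,210,50,50,300,300);
d=crop(s,120,195,33,50,198,300)
c=crop(t,225,170,130,50,780,300)
r1=np.hstack([a,b,d]);r1=cv2.copyMakeBorder(r1,0,0,0,800-r1.shape[1],0)
c=cv2.copyMakeBorder(c,0,0,0,20,0)
cv2.imwrite("pics/c1.png",cv2.convertScaleAbs(np.vstack([r1,c]),alpha=1.5))
E
```

```text
(no output)
```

View pics/c1.png

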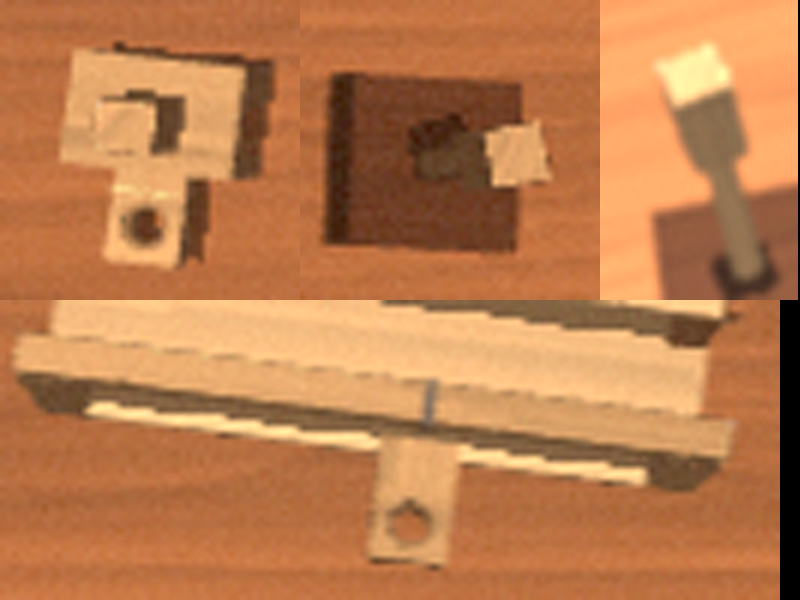

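The crop confirms the tan hanger with its eye towards the robot at crop (146,225). It also shows the tan square-headed pin at crop (518,153), the mark at (431,400) and the bracket eye at (409,520).

```bash
cat > m1.py <<'E'
from h import *
A=lambda x,y,ox,oy:(ox+(x+.5)/6-.5, oy+(y+.5)/6-.5)
T=lambda p,ox,oy,z: onz("top",A(*p,ox,oy),z)[:2]
np.set_printoptions(precision=4,suppress=True)
yaw=lambda v: np.degrees(np.arctan2(v[1],v[0]))
H=[T(p,135,235,.052) for p in[(75,50),(247,68),(238,178),(60,160)]]
print("bridge sizes",[np.linalg.norm(H[i]-H[i-1]) for i in range(4)],"yaws of y axis",yaw(H[0]-H[1])-90,yaw(H[3]-H[2])-90,"x",yaw(H[0]-H[3]),yaw(H[1]-H[2]))
print("bridge c",np.mean(H,0)); e=T((146,225),135,235,.04); g=T((126,125),135,235,.094);print("eye",e,"grip",g,"dist",np.linalg.norm(e-g),yaw(g-e))
R=[T(p,225,-130,.12) for p in[(18,337),(735,420),(727,457),(13,370)]]
R=[T((x,y-300),225,170,.12) for x,y in[(18,337),(735,420),(727,457),(13,370)]]
print("rail",np.linalg.norm(R[0]-R[1]),np.linalg.norm(R[0]-R[3]),"yaw",yaw(R[0]-R[1])-90,yaw(R[3]-R[2])-90,"mid",np.mean(R,0),"ends",(R[0]+R[3])/2,(R[1]+R[2])/2)
m=T((430.5,101.5),225,170,.12);b=T((409,220),225,170,.06);print("mark",m,"eye",b,np.linalg.norm(m-b),yaw(m-b))
P=[T((x-300,y),380,210,.157) for x,y in[(487,128),(540,120),(550,180),(495,187)]]
print("pin",np.mean(P,0),[np.linalg.norm(P[i]-P[i-1]) for i in range(4)],yaw(P[0]-P[1])-90,yaw(P[3]-P[2])-90)
S=[T((x-300,y),380,210,.045) for x,y in[(352,75),(520,85),(515,250),(343,242)]]
print("stand",np.mean(S,0),[np.linalg.norm(S[i]-S[i-1]) for i in range(4)])
# scene pin head top: crop d offset (120,195), 6x, x-600
pc=[A(x-600,y,120,195) for x,y in[(655,65),(712,42),(732,85),(672,108)]]
print("pin 2view",two(np.mean(pc,0),A(218,153,380,210)))
from scipy.spatial.transform import Rotation as Ro
q=env.observe()["tcp_rot"];print(Ro.from_quat(q[[1,2,3,0]]).as_matrix())
E
python3 m1.py
```

```text
bridge sizes [np.float64(0.04469820176739419), np.float64(0.07037335187709189), np.float64(0.044442784680267106), np.float64(0.07256943030071072)] yaws of y axis -6.091660368653166 -5.865794548307463 x -6.704008430645712 -3.876499772025037
bridge c [0.4378 0.2955]
eye [0.3926 0.3014] grip [0.4339 0.2962] dist 0.04163104930634649 -7.071769997670413
rail 0.2790975984554747 0.012995602588324825 yaw -6.775356722598829 -7.127040144303905 mid [ 0.5942 -0.011 ] ends [0.611  0.1272] [ 0.5774 -0.1492]
mark [ 0.592 -0.033] eye [ 0.5516 -0.0266] 0.04087118886770418 -9.049834084098087
pin [ 0.4769 -0.2979] [np.float64(0.02206527508231057), np.float64(0.02024773243763856), np.float64(0.022551821811215924), np.float64(0.020899934211566613)] 8.190836930540371 6.822959915229532
stand [ 0.4766 -0.2962] [np.float64(0.06887286210804552), np.float64(0.07010451436109412), np.float64(0.068082196694494), np.float64(0.07137995537607318)]
pin 2view (array([ 0.4771, -0.2983,  0.1566]), np.float64(0.0005169289453947556))
[[-0.0009  0.3847  0.9231]
 [-0.0014  0.9231 -0.3847]
 [-1.     -0.0016 -0.0003]]
```

Request:
servo_tool(
  plan=[0,-19,41,-0.04,0,-38,82,-0.08,0,-57,123,-0.12,0,-76,164,-0.16,0,-95,205,-0.2,0,-114,246,-0.24,0,-128,272,-0.27,0,-134,287,-0.285,0,-134,287,-0.285,0,-134,287,-0.285],
  claw=-1,
)

```text
time: 1.1
eef_pos: [0.4341, 0.2968, 0.2282]
tcp_rot: [0.706, 0.039, 0.706, -0.039]
wrist_force: [0.8, -0.3, 0.7]
gripper_width: 0.0918
```

Request:
servo_tool(
  plan=[35,-1,0,0,70,-1,0,0,100,-1,0,0,120,-1,0,0,135,-1,0,0,147,-1,0,0,154,-1,0,0,157,-1,0,0,157,-1,0,0,157,-1,0,0],
)

```text
time: 2.1
eef_pos: [0.435, 0.296, 0.0723]
tcp_rot: [0.706, 0.039, 0.706, -0.039]
wrist_force: [0.3, -0.4, -0.6]
gripper_width: 0.092
```

Request:
servo_tool(
  plan=[0,0,0,0,0,0,0,0,0,0,0,0,0,0,0,0,0,0,0,0,0,0,0,0,0,0,0,0,0,0,0,0],
  claw=1,
)

```text
time: 2.9
eef_pos: [0.4344, 0.2957, 0.0716]
tcp_rot: [0.706, 0.039, 0.706, -0.039]
wrist_force: [-0.4, -0.4, 0.4]
gripper_width: 0.0297
```

Request:
servo_tool(
  plan=[0,0,0,0,0,0,0,0,0,0,0,0,0,0,0,0],
)

```text
time: 3.3
eef_pos: [0.4341, 0.2955, 0.0713]
tcp_rot: [0.706, 0.039, 0.706, -0.039]
wrist_force: [0.1, -0.8, -1.8]
gripper_width: 0.0238
```

Request:
servo_tool(
  plan=[-5,0,0,0,-15,0,0,0,-30,0,0,0,-50,0,0,0,-70,0,0,0,-90,0,0,0,-105,0,0,0,-117,0,0,0,-120,0,0,0,-120,0,0,0],
)

```text
time: 4.3
eef_pos: [0.4346, 0.2957, 0.192]
tcp_rot: [0.706, 0.039, 0.706, -0.039]
wrist_force: [0.1, 0.7, -3.4]
gripper_width: 0.0239
```

```bash
python3 - <<'E'
from h import *
for n in("scene","top"): cv2.imwrite(f"pics/{n}1.png",env.grab_frame(n))
g=env.observe()["eef_pos"];print(g)
t=cv2.imread("pics/top1.png");s=cv2.imread("pics/scene1.png")
u=[np.round(proj(n,g+[-.02,0,-.03])).astype(int) for n in("top","scene")];print(u)
f=lambda i,p:cv2.resize(i[p[1]-33:p[1]+33,p[0]-33:p[0]+33],(396,396),interpolation=cv2.INTER_CUBIC)
cv2.imwrite("pics/c2.png",cv2.convertScaleAbs(np.hstack([f(t,u[0]),f(s,u[1])]),alpha=1.5))
E
```

```text
[0.43390789 0.29545047 0.19076124]
[array([148, 265]), array([370, 131])]
```

View pics/c2.png

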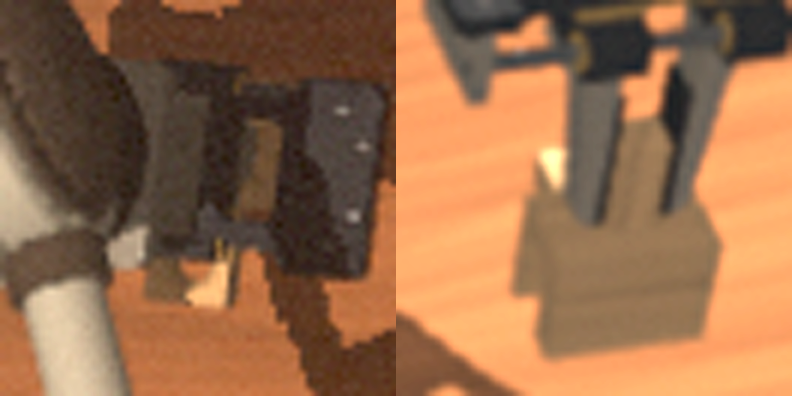

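The hanger is held squarely, with a width of 23.9 mm. Next I carry it above the far part of the rail.

Request:
servo_tool(
  plan=[-15,-5,4,0,-30,-20,17,0.004,-36,-42,37,0.008,-36,-68,60,0.012,-36,-96,84,0.012,-36,-124,108,0.012,-36,-152,132,0.012,-36,-178,155,0.012,-36,-200,174,0.012,-36,-214,187,0.012],
)

```text
time: 5.4
eef_pos: [0.5979, 0.0601, 0.228]
tcp_rot: [0.706, 0.044, 0.706, -0.044]
wrist_force: [-0.1, -0.1, -2.1]
gripper_width: 0.0238
```

Request:
servo_tool(
  plan=[0,-7,6,0,0,-9,8,0,0,-9,8,0,0,-9,8,0,0,-9,8,0],
)

```text
time: 5.9
eef_pos: [0.6033, 0.0536, 0.2277]
tcp_rot: [0.706, 0.043, 0.706, -0.043]
wrist_force: [0.1, -0.3, -2.7]
gripper_width: 0.0238
```

```bash
python3 - <<'E'
from h import *
np.set_printoptions(precision=4,suppress=True)
for n in("scene","top"): cv2.imwrite(f"pics/{n}2.png",env.grab_frame(n))
o=env.observe();print(o["eef_pos"],o["tcp_rot"],o["wrist_force"])
t=cv2.imread("pics/top2.png");s=cv2.imread("pics/scene2.png")
f=lambda i,x,y,w,h:cv2.resize(i[y:y+h,x:x+w],(w*5,h*5),interpolation=cv2.INTER_CUBIC)
a=f(t,225,165,130,55);b=f(s,205,190,155,60)
a=cv2.copyMakeBorder(a,0,0,0,b.shape[1]-a.shape[1],0)
cv2.imwrite("pics/c3.png",cv2.convertScaleAbs(np.vstack([a,b]),alpha=1.5))
E
```

```text
[0.6034 0.0533 0.2277] [ 0.7058  0.0427  0.7058 -0.0427] [-0.1797  0.051  -2.7777]
```

View pics/c3.png

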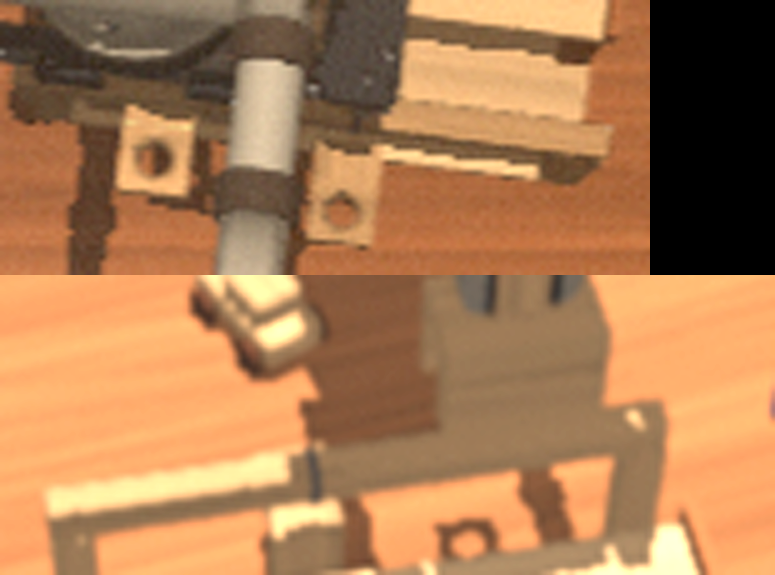

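The top view shows the hanger's eye at crop (153,157) and the bracket's eye at (341,210). In the scene view the hanger is above the rail's far part and the mark is at (315,475).

```bash
python3 - <<'E'
from h import *
np.set_printoptions(precision=4,suppress=True)
T=lambda p,z:onz("top",(225+(p[0]+.5)/5-.5,165+(p[1]+.5)/5-.5),z)[:2]
g=env.observe()["eef_pos"]; ug=np.array([.9925,-.1219]);uy=np.array([.1219,.9925])
e=T((153,157),.1964);b=T((341,210),.06)
print("hanger eye",e,"rel tcp local",(e-g[:2])@ug,(e-g[:2])@uy,"lower eye",b,"mark est",b+.042*ug)
print("eye rel lower eye local",(e-b)@ug,(e-b)@uy)
# rail right end: top-face corners in this crop (612,125),(605,157)
c=(T((612,125),.12)+T((605,157),.12))/2;print("right end",c, "mark->end",(c-b-.042*ug)@ug,(c-b)@uy)
E
```

```text
hanger eye [0.5612 0.0587] rel tcp local -0.04253776816559544 0.0002613521676532877 lower eye [ 0.5508 -0.0267] mark est [ 0.5925 -0.0318]
eye rel lower eye local -2.612230351584778e-05 0.08606868788923472
right end [ 0.577 -0.149] mark->end -0.0010187896131114342 -0.11812018582086006
```

The eye is aligned across the rail to about 0 mm and sits 86 mm along it from the mark. Lowering.

Request:
servo_tool(
  plan=[10,0,0,0,25,0,0,0,38,0,0,0,48,0,0,0,56,0,0,0,62,0,0,0,67,0,0,0,71,0,0,0,73,0,0,0,73,0,0,0],
)

```text
time: 7.0
eef_pos: [0.6037, 0.0526, 0.1545]
tcp_rot: [0.706, 0.043, 0.706, -0.043]
wrist_force: [0.4, 0.7, -1.6]
gripper_width: 0.0237
```

Request:
servo_tool(
  plan=[1,0,0,0,2,0,0,0,3,0,0,0,4,0,0,0,4,0,0,0],
)

```text
time: 7.5
eef_pos: [0.6039, 0.0526, 0.1513]
tcp_rot: [0.706, 0.043, 0.706, -0.043]
wrist_force: [-1.7, 0.2, 1.8]
gripper_width: 0.0239
```

Request:
servo_tool(
  plan=[0.5,0,0,0,0.5,0,0,0,0.5,-4,0,0,0.5,-10,0,0,0.5,-16,-0.5,0,0.5,-22,-0.5,0,0.5,-28,-0.5,0,0.5,-34,-0.5,0,0.5,-40,-0.5,0,0.5,-45,-0.5,0],
)

```text
time: 8.5
eef_pos: [0.5988, 0.0081, 0.1513]
tcp_rot: [0.707, 0.044, 0.705, -0.043]
wrist_force: [0.8, 5.2, 5.9]
gripper_width: 0.0239
```

Request:
servo_tool(
  plan=[0,-5,0,0,0,-10,0,0,0,-15,0,0,0,-20,0,0,0,-25,0,0,0,-30,0,0,0,-35,0,0,0,-38,0,0,0,-39,0,0,0,-39,0,0],
)

```text
time: 9.5
eef_pos: [0.594, -0.0307, 0.1513]
tcp_rot: [0.707, 0.043, 0.705, -0.043]
wrist_force: [1.5, 4.7, 5.8]
gripper_width: 0.0233
```

```bash
python3 - <<'E'
from h import *
np.set_printoptions(precision=4,suppress=True)
for n in("scene","top"): cv2.imwrite(f"pics/{n}3.png",env.grab_frame(n))
o=env.observe();print(o["eef_pos"],o["tcp_rot"],o["wrist_force"])
t=cv2.imread("pics/top3.png");s=cv2.imread("pics/scene3.png")
f=lambda i,x,y,w,h,k:cv2.resize(i[y:y+h,x:x+w],(w*k,h*k),interpolation=cv2.INTER_CUBIC)
a=f(t,260,170,65,50,6);b=f(s,230,190,65,70,6)
a=cv2.copyMakeBorder(a,0,b.shape[0]-a.shape[0],0,0,0)
cv2.imwrite("pics/c4.png",cv2.convertScaleAbs(np.hstack([a,b]),alpha=1.7))
E
```

```text
[ 0.594  -0.0307  0.1513] [ 0.7068  0.0434  0.7048 -0.0429] [0.2268 4.5714 6.4918]
```

View pics/c4.png

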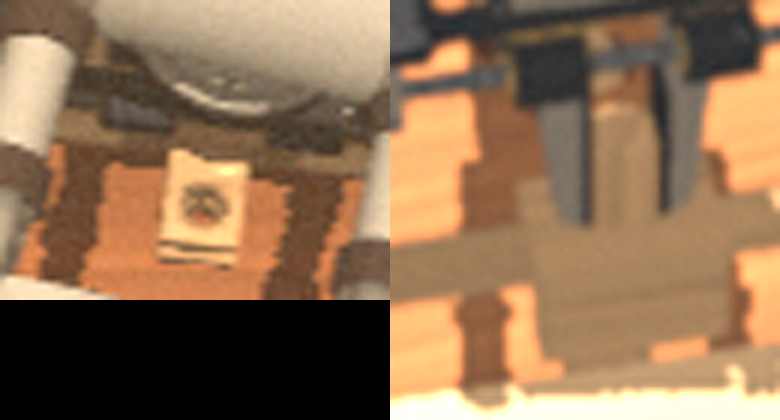

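The top crop shows the hanger's eye at about (206,203), with the bracket just visible behind it. In the scene view the hanger is seated on the rail.

```bash
python3 - <<'E'
from h import *
np.set_printoptions(precision=4,suppress=True)
e=onz("top",(260+(206+.5)/6-.5,170+(203+.5)/6-.5),.12)[:2]
ug=np.array([.9925,-.1219]);uy=np.array([.1219,.9925]);b=np.array([.5511,-.0267]);g=env.observe()["eef_pos"][:2]
print(e,(e-b)@ug,(e-b)@uy,"tcp-42:",g-.042*ug,(g-.042*ug-b)@ug,(g-.042*ug-b)@uy)
E
```

```text
[ 0.5526 -0.0272] 0.0015520026616564452 -0.0002861595061147466 tcp-42: [ 0.5523 -0.0256] 0.0010514825905702336 0.0012114441022055686
```

Request:
servo_tool(
  plan=[0,-0.5,-1.3,0,0,-0.5,-1.3,0,-0.5,-0.5,-1.3,0,-0.5,-0.5,-1.3,0],
)

```text
time: 10.0
eef_pos: [0.5924, -0.0317, 0.1512]
tcp_rot: [0.707, 0.043, 0.705, -0.043]
wrist_force: [4.1, 1.6, 5.1]
gripper_width: 0.0241
```

Request:
servo_tool(
  plan=[0,0,0,0,0,0,0,0,0,0,0,0,0,0,0,0,0,0,0,0,0,0,0,0,0,0,0,0,0,0,0,0],
  claw=-0.2,
)

```text
time: 10.8
eef_pos: [0.5916, -0.0311, 0.1506]
tcp_rot: [0.706, 0.043, 0.706, -0.043]
wrist_force: [-0.3, 0.0, -0.4]
gripper_width: 0.0547
```

Request:
servo_tool(
  plan=[-10,0,0,0,-30,0,0,0,-60,0,0,0,-90,0,0,0,-115,0,0,0,-130,0,0,0,-136,0,0,0,-136,0,0,0],
)

```text
time: 11.6
eef_pos: [0.5918, -0.0311, 0.287]
tcp_rot: [0.706, 0.043, 0.706, -0.043]
wrist_force: [0.5, -0.2, -0.3]
gripper_width: 0.0548
```

Request:
servo_tool(
  plan=[0,-14,-4,-0.02,0,-45,-13,-0.05,0,-85,-25,-0.09,0,-125,-37,-0.13,0,-165,-49,-0.17,0,-205,-61,-0.21,0,-242,-71,-0.24,0,-268,-79,-0.25,0,-279,-82,-0.25,0,-279,-82,-0.25],
)

```text
time: 12.6
eef_pos: [0.4756, -0.2985, 0.2852]
tcp_rot: [0.705, -0.044, 0.706, 0.045]
wrist_force: [0.7, 0.0, 0.3]
gripper_width: 0.0552
```

Request:
servo_tool(
  plan=[0,0,0,0,0,0,0,0],
)

```text
time: 12.8
eef_pos: [0.4769, -0.2967, 0.2864]
tcp_rot: [0.706, -0.046, 0.706, 0.046]
wrist_force: [0.0, -0.0, 0.0]
gripper_width: 0.0551
```

```bash
python3 - <<'E'
from h import *
np.set_printoptions(precision=4,suppress=True)
for n in("scene","top"): cv2.imwrite(f"pics/{n}4.png",env.grab_frame(n))
o=env.observe();print(o["eef_pos"],o["tcp_rot"])
t=cv2.imread("pics/top4.png");s=cv2.imread("pics/scene4.png")
f=lambda i,x,y,w,h,k:cv2.resize(i[y:y+h,x:x+w],(w*k,h*k),interpolation=cv2.INTER_CUBIC)
a=f(t,260,170,65,50,6);b=f(s,115,180,65,70,6)
a=cv2.copyMakeBorder(a,0,b.shape[0]-a.shape[0],0,0,0)
cv2.imwrite("pics/c5.png",cv2.convertScaleAbs(np.hstack([a,b]),alpha=1.7))
E
```

```text
[ 0.4769 -0.2969  0.2866] [ 0.7056 -0.0459  0.7056  0.046 ]
```

View pics/c5.png

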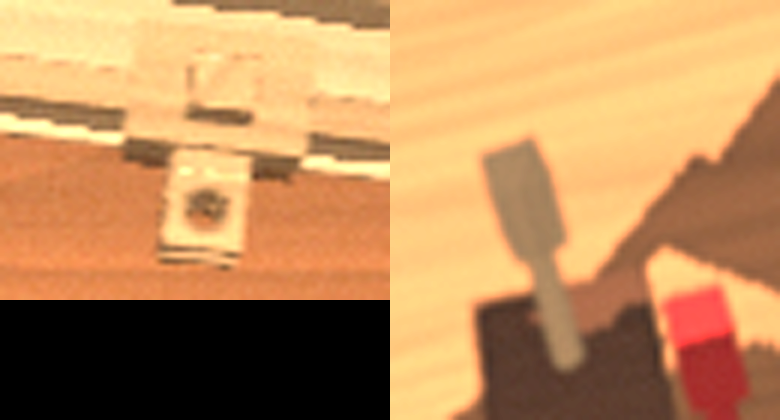

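The hanger sits at the mark with its eye at crop (207,207). The tan pin stands in its stand below the gripper, and the red look-alike is separate. I go down on the pin.

Request:
servo_tool(
  plan=[15,-1,0,0,40,-1,0,0,70,-1,0,0,95,-1,0,0,115,-1,0,0,132,-1,0,0,145,-1,0,0,153,-1,0,0,155,-1,0,0,155,-1,0,0],
)

```text
time: 13.9
eef_pos: [0.4767, -0.2991, 0.1317]
tcp_rot: [0.706, -0.045, 0.706, 0.045]
wrist_force: [0.3, -0.0, 0.6]
gripper_width: 0.055
```

Request:
servo_tool(
  plan=[0,0,0,0,0,0,0,0,0,0,0,0,0,0,0,0,0,0,0,0,0,0,0,0,0,0,0,0,0,0,0,0],
  claw=1,
)

```text
time: 14.7
eef_pos: [0.4766, -0.2986, 0.1317]
tcp_rot: [0.706, -0.045, 0.706, 0.046]
wrist_force: [0.1, 4.6, 4.1]
gripper_width: 0.0221
```

Request:
servo_tool(
  plan=[-5,0,0,0,-15,0,0,0,-30,0,0,0,-50,0,0,0,-75,0,0,0,-100,0,0,0,-125,0,0,0,-142,0,0,0,-150,0,0,0,-150,0,0,0],
)

```text
time: 15.7
eef_pos: [0.4769, -0.3001, 0.2839]
tcp_rot: [0.706, -0.047, 0.705, 0.044]
wrist_force: [-0.5, 0.6, -0.9]
gripper_width: 0.0218
```

```bash
python3 - <<'E'
from h import *
np.set_printoptions(precision=4,suppress=True)
for n in("scene","top"): cv2.imwrite(f"pics/{n}5.png",env.grab_frame(n))
o=env.observe();print(o["eef_pos"],o["tcp_rot"],o["wrist_force"])
g=o["eef_pos"];R=np.array
print([proj(n,g+[0,0,d]) for n in("scene","top") for d in(.0,-.126)])
E
```

```text
[ 0.4762 -0.2991  0.2812] [ 0.7054 -0.0452  0.7059  0.0452] [-0.3772  0.1654 -0.8566]
[array([123.1757, 166.1341]), array([134.8198, 207.3255]), array([435.4659, 233.6413]), array([416.2345, 235.5562])]
```

Request:
servo_tool(
  plan=[0,8,3,0.01,0,25,10,0.03,0,52,22,0.06,0,85,36,0.09,0,120,50,0.12,0,155,65,0.16,0,190,80,0.19,0,220,92,0.22,0,243,102,0.24,0,255,107,0.249],
)

```text
time: 16.8
eef_pos: [0.5497, -0.0296, 0.2804]
tcp_rot: [0.705, 0.043, 0.707, -0.042]
wrist_force: [0.1, -0.1, 0.6]
gripper_width: 0.0218
```

Request:
servo_tool(
  plan=[0,4,3,0,0,4,3,0,0,4,3,0,0,4,3,0],
)

```text
time: 17.2
eef_pos: [0.5533, -0.0296, 0.2814]
tcp_rot: [0.706, 0.043, 0.706, -0.043]
wrist_force: [0.5, -0.4, -0.5]
gripper_width: 0.0215
```

```bash
python3 - <<'E'
from h import *
np.set_printoptions(precision=4,suppress=True)
for n in("scene","top"): cv2.imwrite(f"pics/{n}6.png",env.grab_frame(n))
o=env.observe();g=o["eef_pos"];print(g,o["tcp_rot"],o["wrist_force"])
t=cv2.imread("pics/top6.png");s=cv2.imread("pics/scene6.png")
print(proj("top",g+[0,0,-.1267]),proj("scene",g+[0,0,-.1267]),proj("scene",g))
f=lambda i,x,y,w,h,k:cv2.resize(i[y:y+h,x:x+w],(w*k,h*k),interpolation=cv2.INTER_CUBIC)
a=f(t,260,170,65,70,6);b=f(s,230,160,65,70,6)
cv2.imwrite("pics/c6.png",cv2.convertScaleAbs(np.hstack([a,b]),alpha=1.7))
E
```

```text
[ 0.5533 -0.0295  0.2815] [ 0.7057  0.043   0.7058 -0.0431] [ 0.4315  0.123  -0.814 ]
[295.5609 201.5488] [263.1822 203.5142] [262.8417 161.9194]
```

View pics/c6.png

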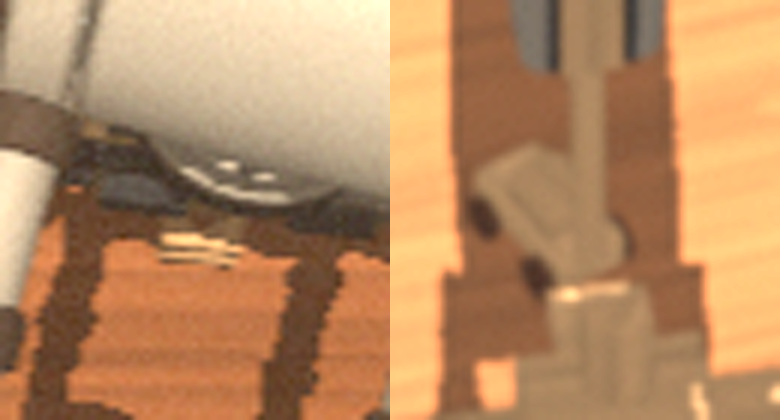

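The pin hangs upright, with its shank at crop (589,150-260), matching the predicted tip. I correct by about 3 mm and lower to just above the eye.

Request:
servo_tool(
  plan=[0,2,-2.4,0,5,2,-2.4,0,12,2,-2.4,0,19,2,-2.4,0,25,2,-2.4,0,29,2,-2.4,0,29,2,-2.4,0,29,2,-2.4,0],
)

```text
time: 18.1
eef_pos: [0.5514, -0.0266, 0.2526]
tcp_rot: [0.706, 0.043, 0.706, -0.043]
wrist_force: [0.4, 0.0, 0.2]
gripper_width: 0.0218
```

```bash
python3 - <<'E'
from h import *
np.set_printoptions(precision=4,suppress=True)
for n in("scene","top"): cv2.imwrite(f"pics/{n}7.png",env.grab_frame(n))
o=env.observe();g=o["eef_pos"];print(g,o["tcp_rot"],o["wrist_force"])
s=cv2.imread("pics/scene7.png")
print(proj("scene",g+[0,0,-.1267]),"eye rim",proj("scene",np.array([.551,-.027,.12])))
cv2.imwrite("pics/c7.png",cv2.convertScaleAbs(cv2.resize(s[180:240,230:295],None,fx=9,fy=9,interpolation=cv2.INTER_CUBIC),alpha=2))
E
```

```text
[ 0.5516 -0.0266  0.253 ] [ 0.7061  0.0426  0.7056 -0.0427] [-0.7615 -0.1942 -1.0839]
[264.2486 211.0786] eye rim [264.019  212.7655]
```

View pics/c7.png

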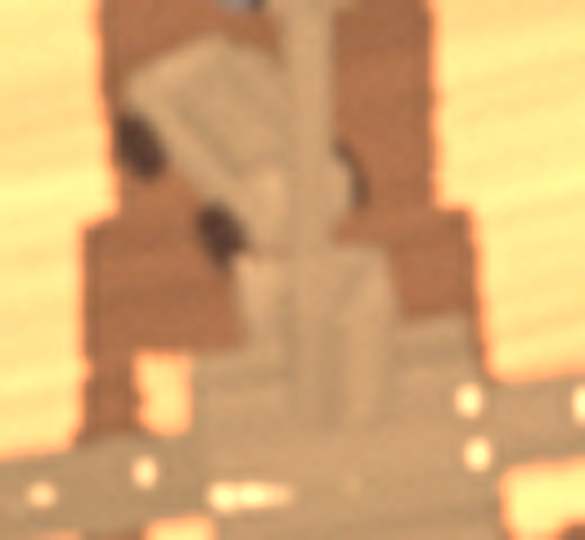

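The pin is above the ear at crop column 308, and the block hides its tip. I insert slowly and watch the force.

Request:
servo_tool(
  plan=[2,0,0,0,4,0,0,0,6,0,0,0,8,0,0,0,10,0,0,0,12,0,0,0,14,0,0,0,14,0,0,0],
)

```text
time: 19.0
eef_pos: [0.5511, -0.0265, 0.2382]
tcp_rot: [0.706, 0.043, 0.706, -0.043]
wrist_force: [-0.1, -0.8, -1.5]
gripper_width: 0.0217
```

Request:
servo_tool(
  plan=[3,0,0,0,6,0,0,0,9,0,0,0,12,0,0,0,15,0,0,0,18,0,0,0,21,0,0,0,24,0,0,0,27,0,0,0,27,0,0,0],
)

```text
time: 20.0
eef_pos: [0.551, -0.0265, 0.211]
tcp_rot: [0.705, 0.043, 0.706, -0.043]
wrist_force: [0.4, 0.1, -0.3]
gripper_width: 0.0217
```

```bash
python3 - <<'E'
from h import *
for n in("scene","top"): cv2.imwrite(f"pics/{n}8.png",env.grab_frame(n))
print(env.observe()["eef_pos"],env.observe()["wrist_force"])
t=cv2.imread("pics/top8.png");s=cv2.imread("pics/scene8.png")
f=lambda i,x,y,w,h,k:cv2.resize(i[y:y+h,x:x+w],(w*k,h*k),interpolation=cv2.INTER_CUBIC)
a=f(t,260,170,65,70,6);b=f(s,230,190,65,70,6)
cv2.imwrite("pics/c8.png",cv2.convertScaleAbs(np.hstack([a,b]),alpha=2))
E
```

```text
[ 0.55131364 -0.02658227  0.21155735] [-0.44607771  0.18354395 -0.31390997]
```

View pics/c8.png

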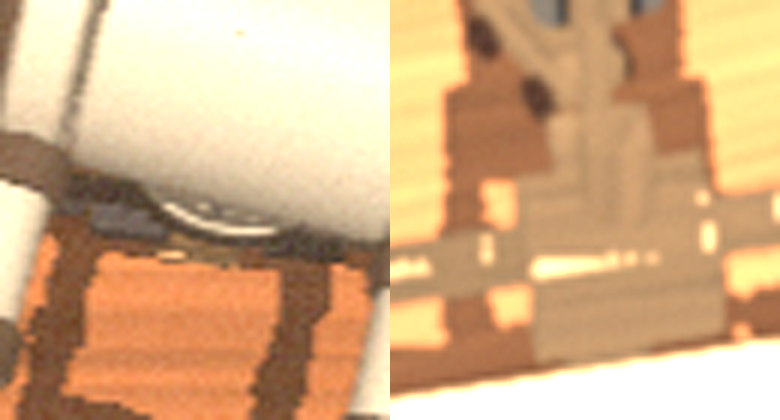

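The pin is in the hanger's eye with no contact load and the hanger is unmoved. I continue into the bracket.

Request:
servo_tool(
  plan=[5,0,0,0,10,0,0,0,15,0,0,0,19,0,0,0,22,0,0,0,25,0,0,0,28,0,0,0,31,0,0,0,34,0,0,0,34,0,0,0],
)

```text
time: 21.1
eef_pos: [0.551, -0.0265, 0.1771]
tcp_rot: [0.706, 0.043, 0.706, -0.043]
wrist_force: [-0.5, 0.2, -1.0]
gripper_width: 0.022
```

Tip at about 50 mm, inside the bracket's eye, no resistance.

Request:
servo_tool(
  plan=[3,0,0,0,6,0,0,0,9,0,0,0,12,0,0,0,15,0,0,0,18,0,0,0,20,0,0,0,22,0,0,0,22,0,0,0,22,0,0,0],
)

```text
time: 22.1
eef_pos: [0.5514, -0.0266, 0.1556]
tcp_rot: [0.706, 0.043, 0.706, -0.043]
wrist_force: [-0.3, -0.8, -0.9]
gripper_width: 0.0217
```

```bash
python3 - <<'E'
from h import *
for n in("scene","top"): cv2.imwrite(f"pics/{n}9.png",env.grab_frame(n))
o=env.observe();print(o["eef_pos"],o["wrist_force"],o["ft_torque"],o["gripper_width"])
t=cv2.imread("pics/top9.png");s=cv2.imread("pics/scene9.png")
f=lambda i,x,y,w,h,k:cv2.resize(i[y:y+h,x:x+w],(w*k,h*k),interpolation=cv2.INTER_CUBIC)
b=f(s,215,180,110,90,7)[:600,:800]
cv2.imwrite("pics/c9.png",cv2.convertScaleAbs(b,alpha=1.6))
t0=cv2.imread("pics/scene0.png");d=cv2.absdiff(s,t0).max(2)
for nm,(x,y) in dict(jar=(421,240),dumper=(147,305),car=(257,196)).items(): print(nm,d[y-12:y+12,x-12:x+12].mean())
E
```

```text
[ 0.55145791 -0.02660774  0.15577148] [ 0.94009005  0.15954035 -1.22353871] [ 0.03034399  0.07124147 -0.08212868] 0.021771578835255028
jar 3.3385416666666665
dumper 3.03125
car 83.28125
```

View pics/c9.png

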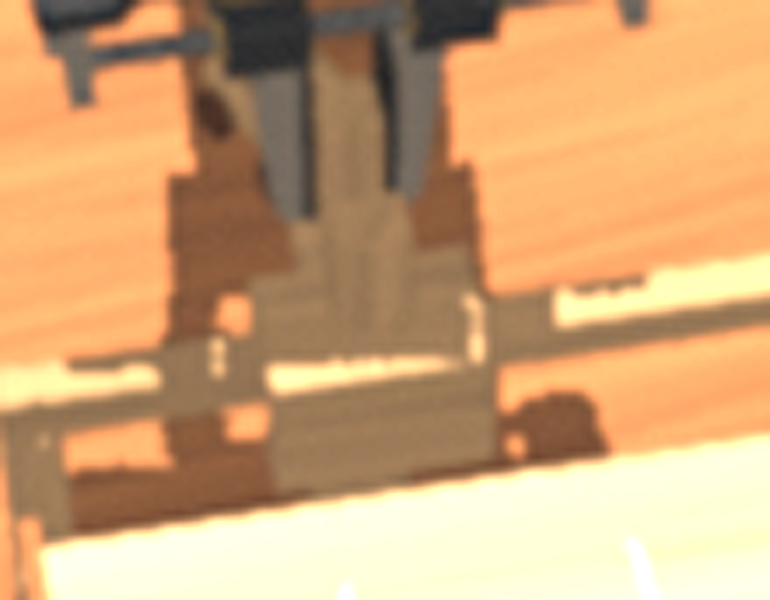

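The hanger is seated flat at the mark, and the pin head is held clear of it. The estimated tip is about 31 mm below the bracket eye's top, off the shelf. Handing in.

```bash
python3 -c "
from rig import env
print(env.close_job())"
```

```text
the job is handed in; nothing more can be done
None
```

I carried out the whole task and handed the job in at about 22 s. The rig reports no verdict, so the result rests on my own checks.

**What I did**
- I hooked the wooden hanger over the rail about 85 mm from the mark, on the far (+y) side, with its eye towards the bracket. I then slid it, seated, to the mark and let it go.
- I took the square-headed pin out of its stand and threaded it down through both eyes. I am still holding it by the head with the jaws along the rail.

**Last checks**
- **Hanger:** in the pictures it is seated flat on the rail. After sliding, its eye measured about 1.5 mm off the bracket's eye. I shifted it about 1.3 mm to correct that, and in the picture after release its eye had moved as intended, by my estimate to within 1 mm.
- **Pin:** the grip width is 21.8 mm and the wrist force is about 1.5 N. The TCP height puts the tip about 29 mm above the shelf, 31 mm below the top of the bracket's eye. The head's underside is about 19 mm above the hanger's ear.
- **Bystanders:** the picture difference around the jar and dumper is only noise. The same check was useless for the car, because the gripper and its shadow cover it. The car was last clearly seen just before insertion, and my moves stayed well above it.

**Not directly seen:** the garage and hanger hide the tip inside and below the eyes. Its position comes from the grasp geometry and the lack of any resistance during insertion.

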